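# Set out the riveting place on the leather bench

## Task

Set out the riveting place round the marble slab: lay the steel rivet anvil flat on the middle of the slab, square with its edges; put the large round tin on the mat midway between the slab and the yellow bowl, and the small round tin centred on top of the large one. Stand the maul upright, handle up, on the mat on the slab's opposite side, away from the bowl, in line with the middle of that edge and with a gap of about 25 mm to it. Let go of everything, and leave the thread spool, glue jar and wax block where they stand.

Things in the scene. Friction and masses are not known exactly. Their poses are not given: they have to be found in the camera images.
- slab: White marble slab, 110 x 110 mm, 25 mm high, fixed to the table, turned by up to 0.15 rad. Origin: centre of its underside (on the table); x and y run along its edges, z up. The yellow bowl stands off the middle of its +y or its -y edge, on the slab's own y axis.
- bowl: Yellow glazed bowl of loose rivets, round, 110 mm across the rim, 45 mm high, fixed to the table. Origin: centre of its underside. Its centre is 270 to 290 mm from the slab's centre.
- anvil: Steel rivet anvil: rectangular plate 60 (x) x 40 (y) x 16 (z) mm with small round dark dishes in its top, about 0.29 kg, loose. Origin: centre of its underside; x along its length, z up.
- large_tin: Large round closed aluminium tin, 60 mm diameter, 26 mm high, flat lid, about 0.12 kg, loose. Origin: centre of its underside; z up.
- small_tin: Small round closed aluminium tin, 44 mm diameter, 20 mm high, flat lid, about 0.06 kg, loose. Origin: centre of its underside; z up.
- maul: Maul standing upright on its white head, about 0.3 kg, loose: the cylindrical head is 50 mm in diameter and 70 mm high; above it, from 76 to 155 mm, stands its round wooden handle, 26 mm in diameter. Origin: centre of its underside; z up along the handle.
- spool: Bystander: spool of cream thread, 38 mm diameter, 38 mm high, upright and loose. Origin: centre of its underside.
- glue_jar: Bystander: small jar with black cap, 40 mm diameter, 55 mm high, upright and loose. Origin: centre of its underside.
- wax: Bystander: amber wax block, 40 x 28 x 22 mm, loose. Origin: centre of its underside.
Not all that is in view belongs to the job. Leave any black or purple look-alike of the maul alone. What is shaped like the small_tin but blue is not meant.

How it is judged:
By the outcome, as a careful person would: the job done as asked, in the order asked, and still so for the second after the job is handed in, with the robot touching nothing.
It also fails if it takes over 122 s, if anything falls off the work surface, if the arm or the gripper's body presses on something with over 40 N, if the wrist force passes 120 N, or if a joint passes its speed limit or range.

## Robot

A 6-joint arm with a two-finger parallel gripper is mounted at the origin on the work surface. World frame = base frame: x ahead of the robot, y to its left, z up, the work surface at z = 0. Lengths are in m, angles in rad, forces in N, time in s.
With the tool pointing down it reaches from about 0.375 to 0.975 m from the base axis. Payload 3.8 kg.
Tool frame: the origin (TCP) lies at the very end of the fingers, on their centre line; the grasp point (between the pads) lies 19 mm behind it (bot.pinch_z is the distance from the TCP to the grasp point, in m); x points along the fingers, y is the direction in which the jaws open and shut, and the axes are right-handed (so a half turn about x gives the same grasp; the last joint's range is limited). The gripper opens to 85 mm and grips with 20 to 120 N. Pads are 22 mm wide; open, the fingers measure 114 mm over their backs; the gripper's body (76 mm by 85 mm) begins 54 mm behind the grasp point. The pads swing forward as they close: fully open they stand 13 mm farther back than shut.
Start: joints at [1.207, 0.264, 1.604, -0, 1.274, -0.037], TCP at [0.217, 0.639, 0.231] pointing down, gripper open.
Joint ranges: [-2.63, 2.63], [-0.94, 2.18], [0.31, 2.57], [-1.31, 4.45], [0, 2.66], [-2.55, 2.55]. Speed limits (rad/s): [2.57, 2.57, 3.14, 3.14, 3.14, 3.14].

## Interface

Orientations are given as a rotation vector (axis times angle).
In Python, from workcell import monitor, imaging, finish_job, bot gives the robot as it stands.
- The arm moves only by the tool jog_arm, never from a script. Its argument "rows" is a list of rows, each a list of 7 numbers: the shift along the tool's x, y, z in m, then the turn, a rotation vector about the tool's x, y, z in rad, then the opening in per cent of the stroke, from 0 (shut) to 100 (fully open). A call has 1 to 20 rows; each row is the pose to reach, as a shift and turn from the pose measured when the call began, along the tool's axes at that moment; what a row does not reach only later rows make up. A row lasts 1/10 s, in which the tool goes at most 50 mm and 8.59 degrees, less where a joint would pass 70% of its speed; a pose out of reach is approached as far as the arm can. A call with a gripper value outside its range is refused whole. The fingers move at their own pace and stop on an object; "force" is the grip in N (left out, the last holds). Time passes only in rows, so rows that repeat a pose let the fingers close. It gives the time, the measured TCP pose, the force and the opening at its end, in the units of the state.
- monitor.read_state(): the state, without advancing time (a new reading comes with each control period).
- imaging.read_camera(name): name is "scene" or "top"; returns the picture (400x640x3 uint8, blue, green, red); there is no depth.
- imaging.camera_params(name): a dict with "fx", "fy", "cx", "cy" (pixels), "k1" (the pictures are not rectified: a ray, as slopes to the right and down, at radius r is drawn at 1 + k1 r^2 times it, then the intrinsics apply), "T" (4x4, takes a point from camera to world coordinates). Camera axes: x right, y down, z forward; pixel columns grow to the right and rows downward; lengths in m; the calibration is good to about 2 mm. A picture is of the moment at which its call begins. camera_params takes no time and is no camera call.
- finish_job(): hands the job in, once; it reports no verdict.
The state is a dict: "time": time; "q": joint angles; "joint_vel": joint speeds; "joint_torque": joint torques, N m; "tool_pos": TCP position; "tcp_rot": TCP orientation; "wrist_force": force on the tool from outside, world axes, zero at the start; "torque": the same for the moment, N m; "width": opening from 0.0 (shut) to 1.0 (fully open).
Only numpy, scipy, OpenCV 4.12 (cv2) and the standard library are available. Lean on these libraries where they do the work, as an engineer would, in place of code of your own. Each camera call takes 0.05 s, during which the arm holds its last target. There are 200 camera calls.

## Working session

There is one attempt and no reset: what is moved stays moved. The work goes in short steps, Python scripts to look and compute and a tool call to move; the robot and the scene stay as the last step left them, time stands still between calls to the robot, and variables do not carry over. Pictures are saved under pics/ and viewed, about 12 in all and at most 16, crops included, and the job is handed in when it is done.

Besides the shell and the picture viewer there is one more tool, called as name(argument=value, ...), one argument or row to a line, values as JSON. jog_arm: Moves the arm, as the interface text tells. Its arguments: {"type":"object","properties":{"rows":{"type":"array","items":{"type":"array","items":{"type":"number"}}},"force":{"type":"number"}},"required":["rows"]}

```bash
mkdir -p pics; ls; python3 - <<'E'
from workcell import monitor, imaging, bot
import cv2,numpy as np
np.set_printoptions(precision=4,suppress=True)
for n in ("top","scene"):
    cv2.imwrite(f"pics/{n}0.png",imaging.read_camera(n)); print(n,imaging.camera_params(n))
print(monitor.read_state(), bot.pinch_z)
E
```

```text
pics
top {'fx': 385.09669564743854, 'fy': 385.09669564743854, 'cx': 310.696747901893, 'cy': 195.30042527668456, 'k1': 0.005114906001729608, 'T': array([[-0.0252, -0.9912,  0.1297,  0.3012],
       [-0.9997,  0.0245, -0.0073, -0.0042],
       [ 0.0041, -0.1299, -0.9915,  1.0676],
       [ 0.    ,  0.    ,  0.    ,  1.    ]])}
scene {'fx': 517.5476219950029, 'fy': 517.5476219950029, 'cx': 324.87133730247234, 'cy': 199.74719940277956, 'k1': 0.02139851137718413, 'T': array([[ 0.1962,  0.7247, -0.6606,  1.1505],
       [ 0.9806, -0.1462,  0.1308, -0.1566],
       [-0.0018, -0.6734, -0.7393,  0.8642],
       [ 0.    ,  0.    ,  0.    ,  1.    ]])}
{'time': 0.1, 'q': array([ 1.2071,  0.2647,  1.6052, -0.    ,  1.2738, -0.0369]), 'joint_vel': array([-0.001 , -0.001 , -0.0049,  0.0008,  0.0002, -0.0004]), 'joint_torque': array([  0.    , -51.6707, -36.8588,  -0.0001,   0.0064,   0.    ]), 'tool_pos': array([0.2165, 0.6386, 0.2301]), 'tcp_rot': array([ 0.2549,  1.5559, -0.2581]), 'wrist_force': array([-0.1922, -0.1775, -0.0968]), 'torque': array([-0.0286,  0.0143, -0.0136]), 'width': 0.9993127636564181} 0.0187
```

View pics/top0.png

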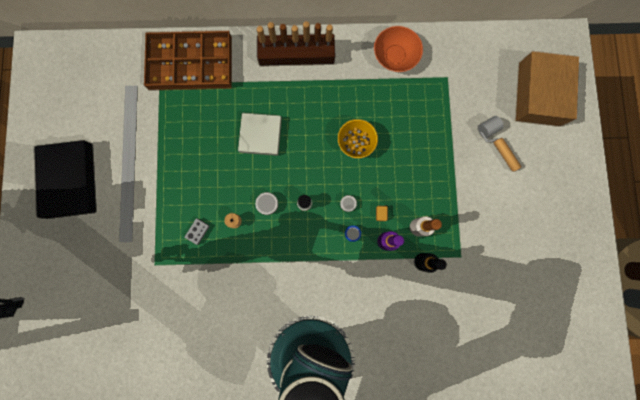

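View pics/scene0.png

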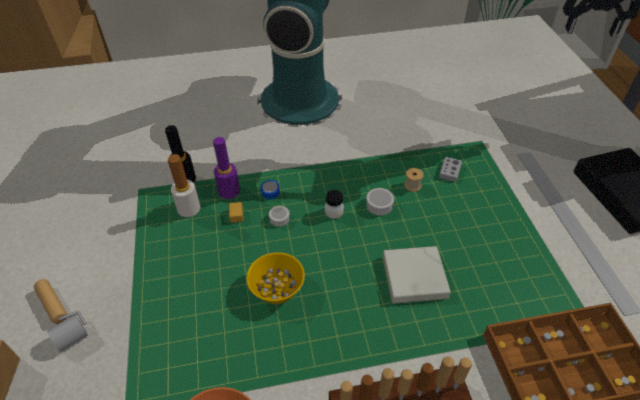

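The top view shows the slab at (260,134), bowl (357,139), anvil (196,231), large tin (266,203), small tin (348,203), maul (about 425,227), with the purple and black look-alikes and the blue tin beside them. Next: enlarged crops.

```bash
cat > h.py <<'E'
from workcell import monitor, imaging
import cv2,numpy as np
np.set_printoptions(precision=4,suppress=True)
def crop(src,dst,x0,y0,w,h,s):
    im=cv2.imread(src) if isinstance(src,str) else src
    c=cv2.resize(im[y0:y0+h,x0:x0+w],None,fx=s,fy=s,interpolation=cv2.INTER_CUBIC)
    st=20
    for x in range(-(-x0//st)*st,x0+w,st): cv2.line(c,(int((x-x0+.5)*s),0),(int((x-x0+.5)*s),8),(0,0,255),1); cv2.putText(c,str(x),(int((x-x0+.5)*s)+2,10),0,.35,(255,255,255),1)
    for y in range(-(-y0//st)*st,y0+h,st): cv2.line(c,(0,int((y-y0+.5)*s)),(8,int((y-y0+.5)*s)),(0,0,255),1); cv2.putText(c,str(y),(10,int((y-y0+.5)*s)+4),0,.35,(255,255,255),1)
    cv2.imwrite(dst,c)
def ray(n,u,v):
    p=imaging.camera_params(n); d=np.array([(u-p['cx'])/p['fx'],(v-p['cy'])/p['fy']]); x=d.copy()
    for _ in range(10): x=d/(1+p['k1']*(x@x))
    T=p['T']; return T[:3,3],T[:3,:3]@np.array([*x,1])
def px(n,u,v,z):
    o,d=ray(n,u,v); return o+d*(z-o[2])/d[2]
def proj(n,P):
    p=imaging.camera_params(n); T=p['T']; c=T[:3,:3].T@(np.array(P)-T[:3,3]); s=c[:2]/c[2]; s=s*(1+p['k1']*(s@s))
    return s*p['fx']+[p['cx'],p['cy']]
E
python3 - <<'E'
from h import *
crop("pics/top0.png","pics/a.png",170,100,230,150,3.4)
crop("pics/scene0.png","pics/b.png",160,140,320,175,2.5)
E
```

```text
(no output)
```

View pics/a.png

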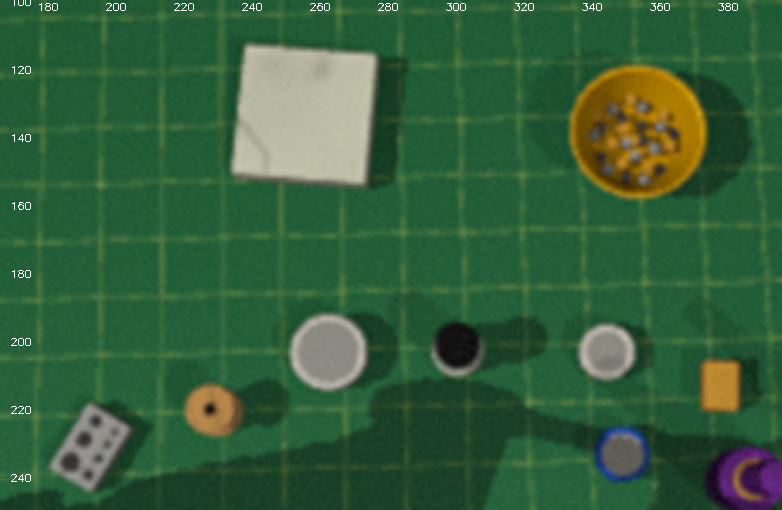

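View pics/b.png

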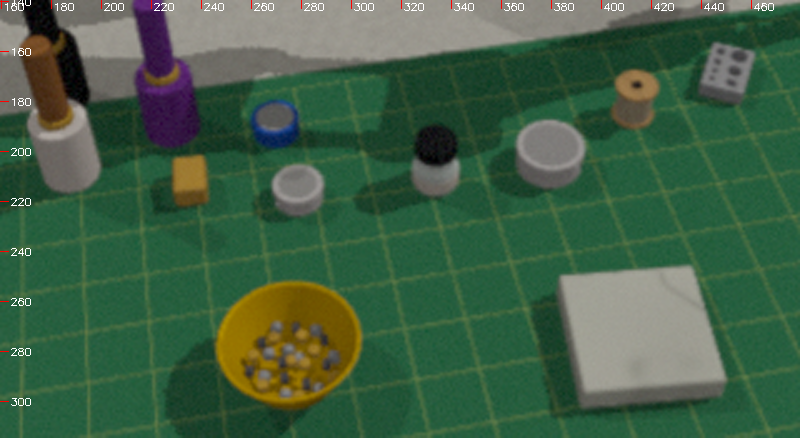

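```bash
python3 - <<'E'
from h import *
A=lambda x,y:("top",170+x/3.4-.5,100+y/3.4-.5)
B=lambda x,y:("scene",160+x/2.5-.5,140+y/2.5-.5)
def show(l,z,pts):
    P=np.array([px(*p,z)[:2] for p in pts]); print(l,P.mean(0),P.tolist() if 0 else '')
    if len(P)==4:
        e=P[1]-P[0];f=P[2]-P[3];g=P[3]-P[0];h=P[2]-P[1]
        print('   edges',[ (round(float(np.hypot(*v)),4),round(float(np.degrees(np.arctan2(v[1],v[0]))),1)) for v in (e,f,g,h)])
show("slab A",.025,[A(246,44),A(377,54),A(366,184),A(232,173)])
show("slab B",.025,[B(559,276),B(692,267),B(723,381),B(582,394)])
show("bowl A",.045,[A(638,132)]);show("bowl B",.045,[B(290,341)])
show("large A",.026,[A(329,352)]);show("large B",.026,[B(550,149)])
show("small A",.020,[A(607,352)]);show("small B",.020,[B(298,186)])
show("anvil A",.016,[A(91,404),A(132,431),A(94,491),A(50,464)])
show("anvil B",.016,[B(713,44),B(754,50),B(742,95),B(702,89)])
show("spool A",.038,[A(211,410)]);show("glue A",.055,[A(457,344)]);show("wax A",.022,[A(720,386)])
show("maul B top",.155,[B(39,43)]); show("maul B headtop",.07,[B(60,118)]); show("purple A?",.07,[A(752,478)]); show("blue A",.02,[A(623,454)])
crop("pics/top0.png","pics/c.png",360,190,100,90,6)
E
```

```text
slab A [0.6168 0.127 ] 
   edges [(0.1085, -95.9), (0.1096, -96.2), (0.1094, 173.9), (0.11, 174.5)]
slab B [0.618  0.1274] 
   edges [(0.1086, 83.4), (0.1077, 84.7), (0.11, -6.7), (0.1076, -7.2)]
bowl A [ 0.5888 -0.1425] 
bowl B [ 0.5907 -0.1411] 
large A [0.4193 0.1095] 
large B [0.4233 0.1095] 
small A [ 0.4145 -0.1135] 
small B [ 0.4169 -0.1127] 
anvil A [0.3485 0.3007] 
   edges [(0.0399, -124.2), (0.0417, -122.3), (0.0569, 145.8), (0.0555, 147.6)]
anvil B [0.3495 0.3031] 
   edges [(0.0386, 66.0), (0.0364, 66.2), (0.0639, -29.2), (0.064, -31.1)]
spool A [0.3744 0.2012] 
glue A [0.4198 0.0067] 
wax A [ 0.3846 -0.2028] 
maul B top [ 0.3431 -0.3022] 
maul B headtop [ 0.3448 -0.3028] 
purple A? [ 0.3104 -0.2145] 
blue A [ 0.3324 -0.1232]
```

View pics/c.png

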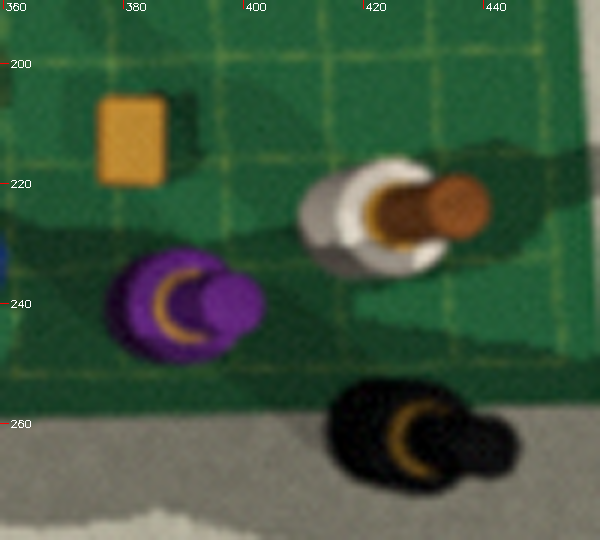

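Close-up: the wanted maul's handle top is at about (436,224), with the purple one at about (398,239) and the black one at about (440,264). The slab→bowl direction (-95.9°) matches the slab yaw of -5.95° with the bowl on -y.

```bash
cat >> h.py <<'E'
from scipy.spatial.transform import Rotation as R
def go(*goals):
    """goals: x,y,z(TCP),jaw yaw deg (mod 180) -> rows relative to current pose"""
    s=monitor.read_state(); R0=R.from_rotvec(s['tcp_rot']); p0=s['tool_pos']; M=R0.as_matrix()
    print('t',s['time'],'tcp',p0,'jawyaw',round(float(np.degrees(np.arctan2(M[1,1],M[0,1]))),2),'tilt',M[:,0],'w',s['width'],'q6',s['q'][5],'F',s['wrist_force'])
    for x,y,z,a in goals:
        best=None
        for k in (0,180):
            c,t=np.cos(np.radians(a+k)),np.sin(np.radians(a+k)); X=np.array([0,0,-1.]);Y=np.array([c,t,0]);
            r=(R0.inv()*R.from_matrix(np.column_stack([X,Y,np.cross(X,Y)]))).as_rotvec()
            if best is None or np.linalg.norm(r)<np.linalg.norm(best): best=r
        print((x,y,z,a),'->',np.round(R0.inv().apply(np.array([x,y,z])-p0),4),np.round(best,3))
E
python3 - <<'E'
from h import *
print(px("top",436.2,223.8,.155))
go((.349,.302,.12,57.5),(.349,.302,.004,57.5))
E
```

```text
[ 0.3452 -0.3064  0.155 ]
t 0.1 tcp [0.2165 0.6386 0.2301] jawyaw 71.27 tilt [-0.0007 -0.002  -1.    ] w 0.9993127636564181 q6 -0.03687017615939209 F [-0.1922 -0.1775 -0.0968]
(0.349, 0.302, 0.12, 57.5) -> [ 0.1106 -0.276   0.2336] [0.24  0.    0.002]
(0.349, 0.302, 0.004, 57.5) -> [ 0.2266 -0.2758  0.2336] [0.24  0.    0.002]
```

jog_arm(
  rows=[
    [0.011, -0.028, 0.023, 0.024, 0, 0, 80],
    [0.033, -0.083, 0.07, 0.07, 0, 0, 70],
    [0.055, -0.138, 0.117, 0.12, 0, 0, 65],
    [0.077, -0.193, 0.164, 0.17, 0, 0, 65],
    [0.1, -0.248, 0.21, 0.22, 0, 0.002, 65],
    [0.11, -0.276, 0.2336, 0.24, 0, 0.002, 65],
    [0.1106, -0.276, 0.2336, 0.24, 0, 0.002, 65],
    [0.1106, -0.276, 0.2336, 0.24, 0, 0.002, 65],
    [0.1106, -0.276, 0.2336, 0.24, 0, 0.002, 65],
  ],
  force=40,
)

```text
time: 1.0
tool_pos: [0.3481, 0.297, 0.1174]
tcp_rot: [0.443, 1.526, -0.452]
wrist_force: [-1.1, 0.0, -0.6]
width: 0.647
```

```bash
python3 - <<'E'
from h import *
go((.349,.302,.05,57.5),(.349,.302,.004,57.5))
E
```

```text
t 1.0 tcp [0.3481 0.297  0.1174] jawyaw 57.26 tilt [-0.0037 -0.0047 -1.    ] w 0.6470427118871723 q6 -0.34554015161129714 F [-1.0989  0.0244 -0.5616]
(0.349, 0.302, 0.05, 57.5) -> [ 0.0674  0.0051 -0.0019] [-0.004 -0.001  0.006]
(0.349, 0.302, 0.004, 57.5) -> [ 0.1134  0.0054 -0.0019] [-0.004 -0.001  0.006]
```

jog_arm(
  rows=[
    [0.02, 0.005, -0.002, 0, 0, 0.006, 65],
    [0.04, 0.005, -0.002, 0, 0, 0.006, 65],
    [0.06, 0.005, -0.002, 0, 0, 0.006, 65],
    [0.07, 0.005, -0.002, 0, 0, 0.006, 65],
    [0.07, 0.005, -0.002, 0, 0, 0.006, 65],
    [0.07, 0.005, -0.002, 0, 0, 0.006, 65],
    [0.07, 0.005, -0.002, 0, 0, 0.006, 65],
  ],
)

```text
time: 1.7
tool_pos: [0.3496, 0.3028, 0.0484]
tcp_rot: [0.449, 1.524, -0.446]
wrist_force: [0.6, 0.0, -0.3]
width: 0.646
```

```bash
python3 - <<'E'
from h import *
im=imaging.read_camera("top");crop(im,"pics/d1.png",150,190,100,75,8)
go((.349,.302,.004,57.5))
print(proj("top",(.349,.302,.016)))
E
```

```text
t 1.75 tcp [0.3497 0.3028 0.0485] jawyaw 57.28 tilt [ 0.0013  0.0017 -1.    ] w 0.6510432117866032 q6 -0.3408540654844896 F [ 0.6654 -0.745  -0.0929]
(0.349, 0.302, 0.004, 57.5) -> [ 0.0445 -0.0011 -0.0001] [-0.004  0.    -0.002]
[196.0034 230.9126]
```

View pics/d1.png

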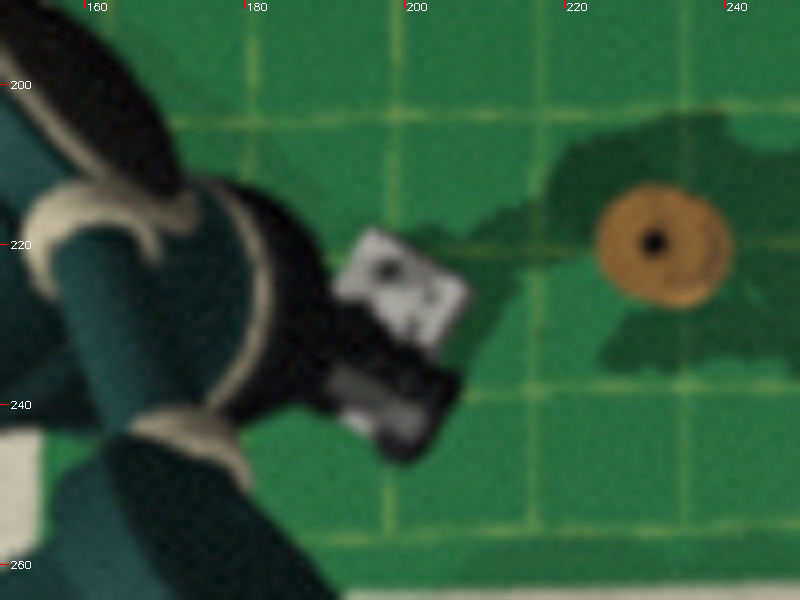

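The view shows the open jaws straddling the anvil's width (anvil corner at 196,218; near finger at about 200,240), well clear of the spool. Descending and gripping.

jog_arm(
  rows=[
    [0.015, -0.001, 0, 0, 0, -0.002, 65],
    [0.03, -0.001, 0, 0, 0, -0.002, 65],
    [0.04, -0.001, 0, 0, 0, -0.002, 65],
    [0.0445, -0.001, 0, 0, 0, -0.002, 65],
    [0.0445, -0.001, 0, 0, 0, -0.002, 65],
    [0.0445, -0.001, 0, 0, 0, -0.002, 30],
    [0.0445, -0.001, 0, 0, 0, -0.002, 30],
    [0.0445, -0.001, 0, 0, 0, -0.002, 30],
    [0.0445, -0.001, 0, 0, 0, -0.002, 30],
    [0.0445, -0.001, 0, 0, 0, -0.002, 30],
    [0.0445, -0.001, 0, 0, 0, -0.002, 30],
    [0.03, -0.001, 0, 0, 0, -0.002, 30],
    [0.01, -0.001, 0, 0, 0, -0.002, 30],
    [-0.02, -0.001, 0, 0, 0, -0.002, 30],
    [-0.05, -0.001, 0, 0, 0, -0.002, 30],
    [-0.05, -0.001, 0, 0, 0, -0.002, 30],
    [-0.05, -0.001, 0, 0, 0, -0.002, 30],
  ],
  force=60,
)

```text
time: 3.45
tool_pos: [0.3489, 0.3017, 0.0981]
tcp_rot: [0.448, 1.524, -0.447]
wrist_force: [-0.1, -0.4, -3.6]
width: 0.449
```

```bash
python3 - <<'E'
from h import *
go((.6174,.1272,.10,84.05),(.6174,.1272,.045,84.05),(.6174,.1272,.029,84.05))
E
```

```text
t 3.45 tcp [0.3489 0.3017 0.0981] jawyaw 57.28 tilt [ 0.0005  0.0003 -1.    ] w 0.4485759939439577 q6 -0.34057778385264253 F [-0.1001 -0.4011 -3.5703]
(0.6174, 0.1272, 0.1, 84.05) -> [-0.0018 -0.0017  0.3202] [-0.467  0.    -0.   ]
(0.6174, 0.1272, 0.045, 84.05) -> [ 0.0532 -0.0017  0.3202] [-0.467  0.    -0.   ]
(0.6174, 0.1272, 0.029, 84.05) -> [ 0.0692 -0.0017  0.3202] [-0.467  0.    -0.   ]
```

jog_arm(
  rows=[
    [0, 0, 0.01, -0.02, 0, 0, 30],
    [0, 0, 0.03, -0.05, 0, 0, 30],
    [0, 0, 0.06, -0.09, 0, 0, 30],
    [0, 0, 0.09, -0.13, 0, 0, 30],
    [0, 0, 0.12, -0.17, 0, 0, 30],
    [0, 0, 0.15, -0.22, 0, 0, 30],
    [0, 0, 0.18, -0.27, 0, 0, 30],
    [0, 0, 0.21, -0.32, 0, 0, 30],
    [0, 0, 0.24, -0.37, 0, 0, 30],
    [0, 0, 0.27, -0.41, 0, 0, 30],
    [0, -0.001, 0.295, -0.44, 0, 0, 30],
    [0, -0.0017, 0.312, -0.46, 0, 0, 30],
    [-0.0018, -0.0017, 0.3202, -0.467, 0, 0, 30],
    [-0.0018, -0.0017, 0.3202, -0.467, 0, 0, 30],
    [-0.0018, -0.0017, 0.3202, -0.467, 0, 0, 30],
    [0.02, -0.0017, 0.3202, -0.467, 0, 0, 30],
    [0.04, -0.0017, 0.3202, -0.467, 0, 0, 30],
    [0.05, -0.0017, 0.3202, -0.467, 0, 0, 30],
    [0.05, -0.0017, 0.3202, -0.467, 0, 0, 30],
    [0.05, -0.0017, 0.3202, -0.467, 0, 0, 30],
  ],
)

```text
time: 5.45
tool_pos: [0.6171, 0.1277, 0.0484]
tcp_rot: [0.082, 1.569, -0.081]
wrist_force: [-0.8, -0.4, -2.0]
width: 0.447
```

```bash
python3 - <<'E'
from h import *
crop(imaging.read_camera("scene"),"pics/e1.png",365,170,120,150,4)
go((.6174,.1272,.029,84.05))
for a,b in ((1,1),(1,-1),(-1,-1),(-1,1)):
    r=np.radians(-5.95);c,s=np.cos(r),np.sin(r);x,y=.03*a,.02*b
    print(proj("scene",(.6174+c*x-s*y,.1272+s*x+c*y,.036+.0148)),end=' ')
E
```

```text
t 5.5 tcp [0.6179 0.1277 0.0492] jawyaw 84.05 tilt [ 0.002   0.0006 -1.    ] w 0.4466756561724681 q6 -1.3030953072159637 F [ 0.3173  0.0761 -3.1797]
(0.6174, 0.1272, 0.029, 84.05) -> [ 0.0202 -0.0006 -0.0005] [ 0.     0.002 -0.001]
[430.3861 274.7364] [409.3349 276.4086] [403.0619 250.6732] [423.281  249.1227]
```

View pics/e1.png

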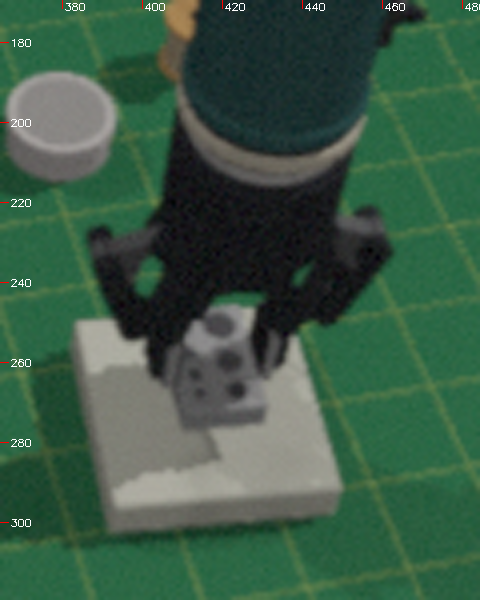

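```bash
python3 - <<'E'
from h import *
print([px("scene",u,v,.0612) for u,v in((409.5,273.8),(430.8,270.8))])
r=np.radians(-5.95);c,s=np.cos(r),np.sin(r)
for b in(-1,1): print((.6174+c*.03-s*b*.02,.1272+s*.03+c*.02*b))
E
```

```text
[array([0.6462, 0.1029, 0.0612]), array([0.6475, 0.1438, 0.0612])]
(np.float64(0.6451651712589255), np.float64(0.10419792911578324))
(np.float64(0.6493115928388637), np.float64(0.14398243851430947))
```

The view shows the anvil held level over the slab, front top edge (409.5,274)-(431,271), within 1-2 mm of where it should be. Lowering and releasing.

jog_arm(
  rows=[
    [0.01, -0.0006, -0.0005, 0, 0.002, 0, 30],
    [0.016, -0.0006, -0.0005, 0, 0.002, 0, 30],
    [0.019, -0.0006, -0.0005, 0, 0.002, 0, 30],
    [0.0202, -0.0006, -0.0005, 0, 0.002, 0, 30],
    [0.0202, -0.0006, -0.0005, 0, 0.002, 0, 30],
    [0.0202, -0.0006, -0.0005, 0, 0.002, 0, 30],
    [0.0202, -0.0006, -0.0005, 0, 0.002, 0, 55],
    [0.0202, -0.0006, -0.0005, 0, 0.002, 0, 65],
    [0.0202, -0.0006, -0.0005, 0, 0.002, 0, 65],
    [0.0202, -0.0006, -0.0005, 0, 0.002, 0, 65],
    [0.01, -0.0006, -0.0005, 0, 0.002, 0, 65],
    [-0.01, -0.0006, -0.0005, 0, 0.002, 0, 65],
    [-0.04, -0.0006, -0.0005, 0, 0.002, 0, 65],
    [-0.07, -0.0006, -0.0005, 0, 0.002, 0, 70],
    [-0.1, -0.0006, -0.0005, 0, 0.002, 0, 90],
    [-0.1, -0.0006, -0.0005, 0, 0.002, 0, 100],
  ],
)

```text
time: 7.1
tool_pos: [0.6212, 0.1278, 0.1561]
tcp_rot: [0.084, 1.559, -0.079]
wrist_force: [0.7, 0.2, 0.7]
width: 0.995
```

```bash
python3 - <<'E'
from h import *
go((.421,.1095,.10,84.05),(.421,.1095,.012,84.05))
E
```

```text
t 7.1 tcp [0.6212 0.1278 0.1561] jawyaw 84.06 tilt [ 0.0109  0.0026 -0.9999] w 0.9945162705169026 q6 -1.304373819546181 F [0.6634 0.1828 0.6676]
(0.421, 0.1095, 0.1, 84.05) -> [ 0.0539 -0.0391 -0.1979] [ 0.     0.011 -0.004]
(0.421, 0.1095, 0.012, 84.05) -> [ 0.1419 -0.0394 -0.1988] [ 0.     0.011 -0.004]
```

jog_arm(
  rows=[
    [0.005, -0.004, -0.02, 0, 0.011, -0.004, 100],
    [0.015, -0.01, -0.055, 0, 0.011, -0.004, 100],
    [0.025, -0.02, -0.095, 0, 0.011, -0.004, 100],
    [0.037, -0.028, -0.135, 0, 0.011, -0.004, 100],
    [0.046, -0.035, -0.17, 0, 0.011, -0.004, 100],
    [0.054, -0.039, -0.19, 0, 0.011, -0.004, 100],
    [0.06, -0.039, -0.198, 0, 0.011, -0.004, 100],
    [0.07, -0.039, -0.1985, 0, 0.011, -0.004, 100],
    [0.085, -0.039, -0.1985, 0, 0.011, -0.004, 100],
    [0.1, -0.039, -0.1985, 0, 0.011, -0.004, 100],
    [0.1, -0.039, -0.1985, 0, 0.011, -0.004, 100],
    [0.1, -0.039, -0.1985, 0, 0.011, -0.004, 100],
  ],
)

```text
time: 8.3
tool_pos: [0.4218, 0.1099, 0.0538]
tcp_rot: [0.081, 1.57, -0.082]
wrist_force: [0.2, -0.6, -0.5]
width: 1.001
```

```bash
python3 - <<'E'
from h import *
crop(imaging.read_camera("top"),"pics/f1.png",220,90,140,130,4.5)
go((.421,.1095,.001,84.05))
E
```

```text
t 8.35 tcp [0.4221 0.11   0.0543] jawyaw 84.05 tilt [ 0.0003 -0.0001 -1.    ] w 1.0001887856321714 q6 -1.269033819534674 F [ 0.6468 -0.2135 -0.3934]
(0.421, 0.1095, 0.001, 84.05) -> [ 0.0533 -0.0006 -0.0011] [0. 0. 0.]
```

View pics/f1.png

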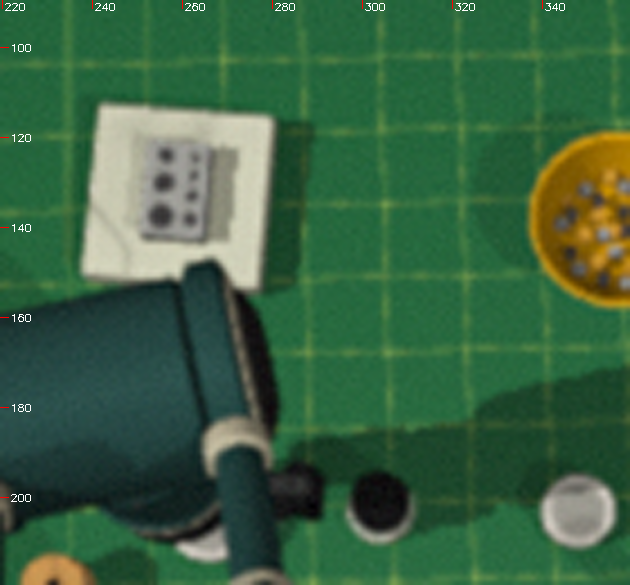

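The top view shows the anvil square on the slab (anvil corners around (251-267,120-143)); the gripper is over the large tin.

```bash
python3 - <<'E'
from h import *
A=lambda x,y:("top",220+x/4.5-.5,90+y/4.5-.5)
f=lambda L,z:np.array([px(*A(*p),z)[:2] for p in L])
a=f([(148,137),(214,143),(206,242),(141,238)],.041);s=f([(97,102),(274,117),(262,290),(81,273)],.025)
for P in(a,s):
    print(P.mean(0),[round(float(np.degrees(np.arctan2(v[1],v[0]))),1) for v in(P[1]-P[0],P[2]-P[3],P[3]-P[0],P[2]-P[1])],[np.hypot(*v) for v in (P[1]-P[0],P[3]-P[0])])
E
```

```text
[0.6152 0.126 ] [-96.7, -95.0, 175.8, 174.9] [np.float64(0.04063293273084199), np.float64(0.0636047832160477)]
[0.6168 0.1273] [-96.4, -96.9, 174.7, 175.3] [np.float64(0.11085225791306356), np.float64(0.10947169668742968)]
```

jog_arm(
  rows=[
    [0.02, -0.0006, -0.001, 0, 0, 0, 100],
    [0.038, -0.0006, -0.001, 0, 0, 0, 100],
    [0.049, -0.0006, -0.001, 0, 0, 0, 100],
    [0.053, -0.0006, -0.001, 0, 0, 0, 100],
    [0.053, -0.0006, -0.001, 0, 0, 0, 100],
    [0.053, -0.0006, -0.001, 0, 0, 0, 50],
    [0.053, -0.0006, -0.001, 0, 0, 0, 50],
    [0.053, -0.0006, -0.001, 0, 0, 0, 50],
    [0.053, -0.0006, -0.001, 0, 0, 0, 50],
    [0.053, -0.0006, -0.001, 0, 0, 0, 50],
    [0.053, -0.0006, -0.001, 0, 0, 0, 50],
    [0.04, -0.0006, -0.001, 0, 0, 0, 50],
    [0.02, -0.0006, -0.001, 0, 0, 0, 50],
    [-0.01, -0.0006, -0.001, 0, 0, 0, 50],
    [-0.04, -0.0006, -0.001, 0, 0, 0, 50],
    [-0.04, -0.0006, -0.001, 0, 0, 0, 50],
    [-0.04, -0.0006, -0.001, 0, 0, 0, 50],
  ],
  force=40,
)

```text
time: 10.05
tool_pos: [0.4216, 0.1096, 0.095]
tcp_rot: [0.082, 1.567, -0.081]
wrist_force: [0.5, 0.2, -1.7]
width: 0.682
```

```bash
python3 - <<'E'
from h import *
go((.5,.05,.10,84.05),(.6035,-.0072,.1,84.05),(.6035,-.0072,.02,84.05),(.6035,-.0072,.0015,84.05))
E
```

```text
t 10.05 tcp [0.4216 0.1096 0.095 ] jawyaw 84.05 tilt [ 0.0026  0.0003 -1.    ] w 0.6815595166486215 q6 -1.269642775649404 F [ 0.4533  0.1758 -1.7427]
(0.5, 0.05, 0.1, 84.05) -> [-0.0049 -0.0511  0.0841] [ 0.     0.003 -0.001]
(0.6035, -0.0072, 0.1, 84.05) -> [-0.0046 -0.0973  0.193 ] [ 0.     0.003 -0.001]
(0.6035, -0.0072, 0.02, 84.05) -> [ 0.0754 -0.0974  0.1928] [ 0.     0.003 -0.001]
(0.6035, -0.0072, 0.0015, 84.05) -> [ 0.0939 -0.0974  0.1928] [ 0.     0.003 -0.001]
```

jog_arm(
  rows=[
    [0, -0.005, 0.01, 0, 0.003, -0.001, 50],
    [0, -0.017, 0.03, 0, 0.003, -0.001, 50],
    [0, -0.03, 0.055, 0, 0.003, -0.001, 50],
    [0, -0.045, 0.085, 0, 0.003, -0.001, 50],
    [0, -0.06, 0.115, 0, 0.003, -0.001, 50],
    [0, -0.075, 0.145, 0, 0.003, -0.001, 50],
    [0, -0.088, 0.17, 0, 0.003, -0.001, 50],
    [0, -0.095, 0.186, 0, 0.003, -0.001, 50],
    [0, -0.0973, 0.193, 0, 0.003, -0.001, 50],
    [0.01, -0.0973, 0.193, 0, 0.003, -0.001, 50],
    [0.03, -0.0973, 0.193, 0, 0.003, -0.001, 50],
    [0.055, -0.0973, 0.193, 0, 0.003, -0.001, 50],
    [0.07, -0.0974, 0.193, 0, 0.003, -0.001, 50],
    [0.075, -0.0974, 0.193, 0, 0.003, -0.001, 50],
    [0.075, -0.0974, 0.193, 0, 0.003, -0.001, 50],
    [0.075, -0.0974, 0.193, 0, 0.003, -0.001, 50],
    [0.075, -0.0974, 0.193, 0, 0.003, -0.001, 50],
  ],
)

```text
time: 11.75
tool_pos: [0.6049, -0.0072, 0.0218]
tcp_rot: [0.081, 1.567, -0.082]
wrist_force: [-0.3, -0.6, -0.7]
width: 0.681
```

```bash
python3 - <<'E'
from h import *
im=imaging.read_camera("scene");cv2.imwrite("pics/g0.png",im);crop(im,"pics/g1.png",280,180,130,110,6)
go((.6035,-.0072,.0015,84.05))
z=monitor.read_state()['tool_pos'][2]-.001
for h in(z,z+.026):
  for k in range(0,360,90):print(k,proj("scene",(.6035+.03*np.cos(np.radians(k)),-.0072+.03*np.sin(np.radians(k)),h)),end=' ')
  print()
E
```

```text
t 11.8 tcp [ 0.6049 -0.0072  0.0218] jawyaw 84.06 tilt [ 0.002  -0.0005 -1.    ] w 0.6815791982363366 q6 -1.5197487594353842 F [ 0.3426  0.4246 -1.3782]
(0.6035, -0.0072, 0.0015, 84.05) -> [ 0.0203 -0.0001 -0.0014] [0.    0.002 0.   ]
0 [349.3545 289.9462] 90 [360.8593 274.3906] 180 [342.4476 264.4462] 270 [330.6882 279.515 ] 
0 [349.8145 282.34  ] 90 [361.5313 266.6687] 180 [342.7585 256.6592] 270 [330.777 271.831]
```

View pics/g1.png

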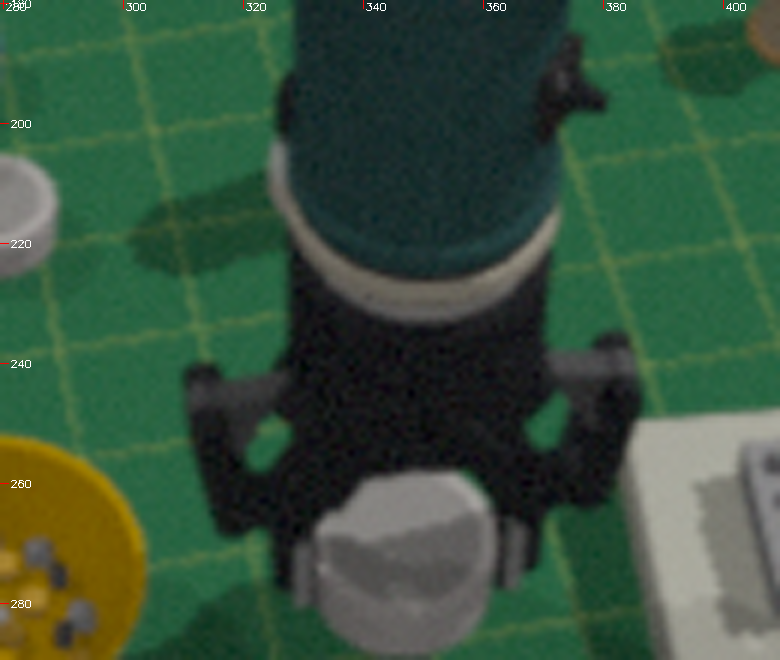

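The view shows the large tin held level, its lid spanning about u 332-362, within 1-2 mm of the expected projection. Setting it down.

jog_arm(
  rows=[
    [0.01, -0.0003, -0.0005, 0, 0.002, 0, 50],
    [0.016, -0.0003, -0.0005, 0, 0.002, 0, 50],
    [0.0195, -0.0003, -0.0005, 0, 0.002, 0, 50],
    [0.0203, -0.0003, -0.0005, 0, 0.002, 0, 50],
    [0.0203, -0.0003, -0.0005, 0, 0.002, 0, 50],
    [0.0203, -0.0003, -0.0005, 0, 0.002, 0, 50],
    [0.0203, -0.0003, -0.0005, 0, 0.002, 0, 80],
    [0.0203, -0.0003, -0.0005, 0, 0.002, 0, 95],
    [0.0203, -0.0003, -0.0005, 0, 0.002, 0, 95],
    [0.0203, -0.0003, -0.0005, 0, 0.002, 0, 95],
    [0.01, -0.0003, -0.0005, 0, 0.002, 0, 95],
    [-0.01, -0.0003, -0.0005, 0, 0.002, 0, 95],
    [-0.04, -0.0003, -0.0005, 0, 0.002, 0, 95],
    [-0.07, -0.0003, -0.0005, 0, 0.002, 0, 90],
    [-0.1, -0.0003, -0.0005, 0, 0.002, 0, 80],
    [-0.1, -0.0003, -0.0005, 0, 0.002, 0, 80],
  ],
)

```text
time: 13.4
tool_pos: [0.6084, -0.0076, 0.1283]
tcp_rot: [0.081, 1.559, -0.081]
wrist_force: [-0.0, -0.6, 1.7]
width: 0.799
```

```bash
python3 - <<'E'
from h import *
go((.4158,-.1131,.10,84.05),(.4158,-.1131,.05,84.05),(.4158,-.1131,.003,84.05))
E
```

```text
t 13.4 tcp [ 0.6084 -0.0076  0.1283] jawyaw 84.06 tilt [ 0.0106 -0.0008 -0.9999] w 0.7993504855785682 q6 -1.5203589322375284 F [-0.0093 -0.6483  1.6578]
(0.4158, -0.1131, 0.1, 84.05) -> [ 0.0263 -0.1248 -0.1809] [ 0.     0.011 -0.   ]
(0.4158, -0.1131, 0.05, 84.05) -> [ 0.0763 -0.1249 -0.1814] [ 0.     0.011 -0.   ]
(0.4158, -0.1131, 0.003, 84.05) -> [ 0.1233 -0.1249 -0.1819] [ 0.     0.011 -0.   ]
```

jog_arm(
  rows=[
    [0.002, -0.014, -0.02, 0, 0.011, 0, 80],
    [0.005, -0.035, -0.05, 0, 0.011, 0, 80],
    [0.009, -0.06, -0.087, 0, 0.011, 0, 80],
    [0.014, -0.085, -0.123, 0, 0.011, 0, 80],
    [0.02, -0.107, -0.155, 0, 0.011, 0, 80],
    [0.025, -0.12, -0.174, 0, 0.011, 0, 80],
    [0.026, -0.125, -0.181, 0, 0.011, 0, 80],
    [0.04, -0.125, -0.181, 0, 0.011, 0, 80],
    [0.06, -0.125, -0.1815, 0, 0.011, 0, 80],
    [0.076, -0.125, -0.1815, 0, 0.011, 0, 80],
    [0.076, -0.125, -0.1815, 0, 0.011, 0, 80],
    [0.076, -0.125, -0.1815, 0, 0.011, 0, 80],
  ],
)

```text
time: 14.6
tool_pos: [0.4163, -0.1131, 0.0505]
tcp_rot: [0.082, 1.57, -0.081]
wrist_force: [0.0, -0.4, -0.4]
width: 0.799
```

```bash
python3 - <<'E'
from h import *
im=imaging.read_camera("top");sc=imaging.read_camera("scene")
cv2.imwrite("pics/t2.png",im);cv2.imwrite("pics/s2.png",sc)
crop(im,"pics/_a.png",275,100,65,70,6);crop(sc,"pics/_b.png",310,235,70,70,6)
a,b=cv2.imread("pics/_a.png"),cv2.imread("pics/_b.png");cv2.imwrite("pics/i1.png",np.hstack([a,b]))
go((.4158,-.1131,.003,84.05))
E
```

```text
t 14.7 tcp [ 0.417  -0.1134  0.0513] jawyaw 84.08 tilt [ 0.0015 -0.0002 -1.    ] w 0.8007019498936567 q6 -1.7911827682939694 F [ 0.0697 -0.4239 -0.6311]
(0.4158, -0.1131, 0.003, 84.05) -> [ 0.0483  0.0002 -0.0013] [0.001 0.001 0.   ]
```

View pics/i1.png

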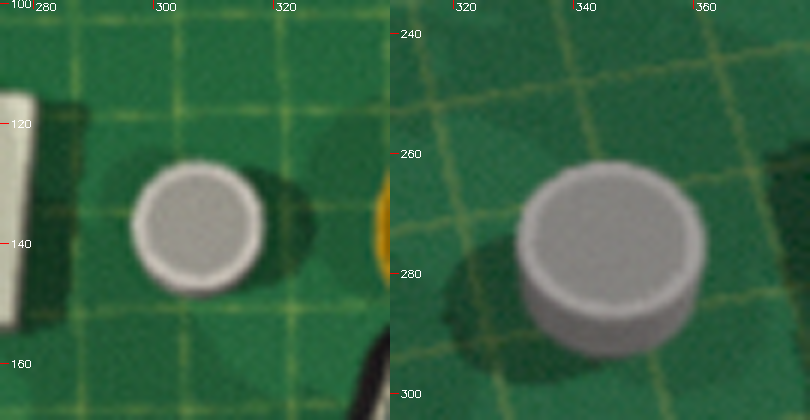

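The view shows the large tin upright and free: lid centre at (307.6,137.2) in the top picture and (346.6,274.7) in the scene picture.

```bash
python3 - <<'E'
from h import *
print(px("top",307.6,137.2,.026),px("scene",346.6,274.7,.026))
E
```

```text
[ 0.6007 -0.0074  0.026 ] [ 0.6021 -0.0055  0.026 ]
```

jog_arm(
  rows=[
    [0.02, 0, -0.001, 0, 0, 0, 80],
    [0.035, 0, -0.001, 0, 0, 0, 80],
    [0.045, 0, -0.001, 0, 0, 0, 80],
    [0.048, 0, -0.001, 0, 0, 0, 80],
    [0.048, 0, -0.001, 0, 0, 0, 80],
    [0.048, 0, -0.001, 0, 0, 0, 30],
    [0.048, 0, -0.001, 0, 0, 0, 30],
    [0.048, 0, -0.001, 0, 0, 0, 30],
    [0.048, 0, -0.001, 0, 0, 0, 30],
    [0.048, 0, -0.001, 0, 0, 0, 30],
    [0.048, 0, -0.001, 0, 0, 0, 30],
    [0.048, 0, -0.001, 0, 0, 0, 30],
    [0.035, 0, -0.001, 0, 0, 0, 30],
    [0.015, 0, -0.001, 0, 0, 0, 30],
    [-0.015, 0, -0.001, 0, 0, 0, 30],
    [-0.045, 0, -0.001, 0, 0, 0, 30],
    [-0.045, 0, -0.001, 0, 0, 0, 30],
    [-0.045, 0, -0.001, 0, 0, 0, 30],
  ],
  force=30,
)

```text
time: 16.5
tool_pos: [0.4166, -0.1135, 0.0971]
tcp_rot: [0.081, 1.566, -0.082]
wrist_force: [-0.7, 1.0, -1.4]
width: 0.497
```

```bash
python3 - <<'E'
from h import *
go((.6035,-.0075,.10,84.05),(.6035,-.0075,.049,84.05))
E
```

```text
t 16.5 tcp [ 0.4166 -0.1135  0.0971] jawyaw 84.08 tilt [ 0.0037 -0.0009 -1.    ] w 0.4968385563305446 q6 -1.7916336717673231 F [-0.7272  1.0373 -1.4186]
(0.6035, -0.0075, 0.1, 84.05) -> [-0.0024  0.1248  0.175 ] [0.    0.004 0.001]
(0.6035, -0.0075, 0.049, 84.05) -> [0.0486 0.1248 0.1748] [0.    0.004 0.001]
```

jog_arm(
  rows=[
    [0, 0.005, 0.007, 0, 0.004, 0, 30],
    [0, 0.02, 0.028, 0, 0.004, 0, 30],
    [0, 0.037, 0.052, 0, 0.004, 0, 30],
    [0, 0.056, 0.079, 0, 0.004, 0, 30],
    [0, 0.075, 0.105, 0, 0.004, 0, 30],
    [0, 0.094, 0.132, 0, 0.004, 0, 30],
    [0, 0.11, 0.154, 0, 0.004, 0, 30],
    [0, 0.12, 0.168, 0, 0.004, 0, 30],
    [0, 0.1248, 0.173, 0, 0.004, 0, 30],
    [0, 0.1248, 0.173, 0, 0.004, 0, 30],
    [0.015, 0.1248, 0.173, 0, 0.004, 0, 30],
    [0.035, 0.1248, 0.173, 0, 0.004, 0, 30],
    [0.05, 0.1248, 0.173, 0, 0.004, 0, 30],
    [0.053, 0.1248, 0.173, 0, 0.004, 0, 30],
    [0.053, 0.1248, 0.173, 0, 0.004, 0, 30],
    [0.053, 0.1248, 0.173, 0, 0.004, 0, 30],
    [0.053, 0.1248, 0.173, 0, 0.004, 0, 30],
  ],
)

```text
time: 18.2
tool_pos: [0.6026, -0.0074, 0.0457]
tcp_rot: [0.081, 1.568, -0.082]
wrist_force: [0.5, -0.9, -0.1]
width: 0.496
```

```bash
python3 - <<'E'
from h import *
im=imaging.read_camera("scene");cv2.imwrite("pics/j0.png",im);crop(im,"pics/j1.png",300,220,90,80,8)
go((.6025,-.0075,.0295,84.05))
E
```

```text
t 18.25 tcp [ 0.6026 -0.0074  0.0457] jawyaw 84.08 tilt [ 0.0017 -0.0006 -1.    ] w 0.4975578286569414 q6 -1.5202340214076577 F [-0.3032 -0.1873 -0.9211]
(0.6025, -0.0075, 0.0295, 84.05) -> [ 0.0162 -0.0001 -0.0001] [0.    0.002 0.   ]
```

View pics/j1.png

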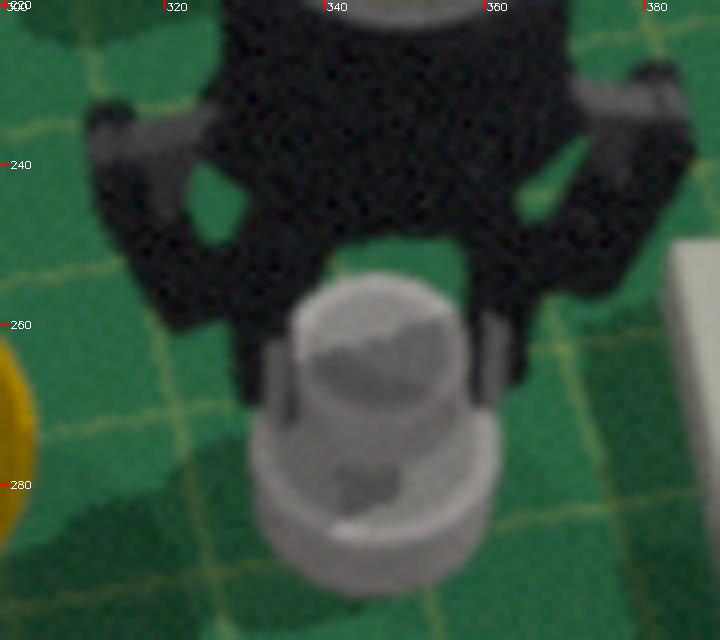

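```bash
python3 - <<'E'
from h import *
for v in (261.8,262.3,262.8): print(px("scene",347.1,v,.0627),px("scene",347.1,v,.0617))
E
```

```text
[ 0.598  -0.0047  0.0627] [ 0.5973 -0.0045  0.0617]
[ 0.5991 -0.0049  0.0627] [ 0.5984 -0.0048  0.0617]
[ 0.6002 -0.0052  0.0627] [ 0.5995 -0.005   0.0617]
```

The view shows the small tin over the large one, lid centre at about (347.1,262.5), roughly 2 mm short in x. Shifting it while lowering.

jog_arm(
  rows=[
    [0.004, 0, 0.0022, 0, 0.002, 0, 30],
    [0.01, 0, 0.0022, 0, 0.002, 0, 30],
    [0.014, 0, 0.0022, 0, 0.002, 0, 30],
    [0.016, 0, 0.0022, 0, 0.002, 0, 30],
    [0.0165, 0, 0.0022, 0, 0.002, 0, 30],
    [0.0165, 0, 0.0022, 0, 0.002, 0, 30],
    [0.0165, 0, 0.0022, 0, 0.002, 0, 30],
    [0.0165, 0, 0.0022, 0, 0.002, 0, 55],
    [0.0165, 0, 0.0022, 0, 0.002, 0, 70],
    [0.0165, 0, 0.0022, 0, 0.002, 0, 75],
    [0.0165, 0, 0.0022, 0, 0.002, 0, 75],
    [0.005, 0, 0.0022, 0, 0.002, 0, 75],
    [-0.015, 0, 0.0022, 0, 0.002, 0, 75],
    [-0.045, 0, 0.0022, 0, 0.002, 0, 75],
    [-0.085, 0, 0.0022, 0, 0.002, 0, 75],
    [-0.13, 0, 0.0022, 0, 0.002, 0, 70],
    [-0.18, 0, 0.0022, 0, 0.002, 0, 60],
    [-0.22, 0, 0.0022, 0, 0.002, 0, 60],
    [-0.22, 0, 0.0022, 0, 0.002, 0, 60],
  ],
)

```text
time: 20.15
tool_pos: [0.6087, -0.0077, 0.2756]
tcp_rot: [0.081, 1.554, -0.081]
wrist_force: [0.5, 0.1, 0.3]
width: 0.602
```

```bash
python3 - <<'E'
from h import *
go((.45,-.2,.27,60),(.3445,-.304,.25,48.6),(.3445,-.304,.098,48.6))
E
```

```text
t 20.15 tcp [ 0.6087 -0.0077  0.2756] jawyaw 84.08 tilt [ 0.015  -0.0013 -0.9999] w 0.6021113626233044 q6 -1.5205822610761202 F [0.4522 0.1345 0.3305]
(0.45, -0.2, 0.27, 60) -> [ 0.0035 -0.2077 -0.1381] [ 0.42   0.015 -0.003]
(0.3445, -0.304, 0.25, 48.6) -> [ 0.022  -0.322  -0.2326] [ 0.619  0.015 -0.005]
(0.3445, -0.304, 0.098, 48.6) -> [ 0.174  -0.3221 -0.2349] [ 0.619  0.015 -0.005]
```

```bash
python3 - <<'E'
from h import *
print("black",px("top",360+487/6-.5,190+447/6-.5,.155),"purple",px("top",360+232/6-.5,190+302/6-.5,.155))
go((.3445,-.304,.25,84),(.3445,-.304,.17,84),(.3445,-.304,.098,84))
im=imaging.read_camera("top");cv2.imwrite("pics/t3.png",im)
E
```

```text
black [ 0.2513 -0.3105  0.155 ] purple [ 0.3098 -0.2142  0.155 ]
t 20.15 tcp [ 0.6087 -0.0077  0.2756] jawyaw 84.08 tilt [ 0.015  -0.0013 -0.9999] w 0.6021113626233044 q6 -1.5205822610761202 F [0.4522 0.1345 0.3305]
(0.3445, -0.304, 0.25, 84) -> [ 0.022  -0.322  -0.2326] [ 0.001  0.015 -0.   ]
(0.3445, -0.304, 0.17, 84) -> [ 0.102  -0.322  -0.2338] [ 0.001  0.015 -0.   ]
(0.3445, -0.304, 0.098, 84) -> [ 0.174  -0.3221 -0.2349] [ 0.001  0.015 -0.   ]
```

jog_arm(
  rows=[
    [0.002, -0.014, -0.01, 0, 0.015, 0, 60],
    [0.004, -0.04, -0.028, 0, 0.015, 0, 60],
    [0.006, -0.072, -0.052, 0, 0.015, 0, 60],
    [0.008, -0.105, -0.076, 0, 0.015, 0, 60],
    [0.01, -0.138, -0.1, 0, 0.015, 0, 60],
    [0.012, -0.171, -0.124, 0, 0.015, 0, 60],
    [0.014, -0.204, -0.148, 0, 0.015, 0, 60],
    [0.016, -0.237, -0.171, 0, 0.015, 0, 60],
    [0.018, -0.268, -0.194, 0, 0.015, 0, 60],
    [0.02, -0.295, -0.213, 0, 0.015, 0, 60],
    [0.022, -0.314, -0.227, 0, 0.015, 0, 60],
    [0.022, -0.322, -0.2326, 0, 0.015, 0, 60],
    [0.022, -0.322, -0.2326, 0, 0.015, 0, 60],
    [0.022, -0.322, -0.2326, 0, 0.015, 0, 60],
    [0.022, -0.322, -0.2326, 0, 0.015, 0, 60],
    [0.022, -0.322, -0.2326, 0, 0.015, 0, 60],
  ],
)

```text
time: 21.8
tool_pos: [0.3433, -0.3032, 0.2474]
tcp_rot: [0.08, 1.575, -0.079]
wrist_force: [0.3, -0.6, 0.1]
width: 0.6
```

```bash
python3 - <<'E'
from h import *
im=imaging.read_camera("scene");cv2.imwrite("pics/s4.png",im);tp=imaging.read_camera("top");cv2.imwrite("pics/t4.png",tp)
crop(tp,"pics/_a.png",275,95,65,100,6);crop(im,"pics/_b.png",140,135,65,100,6)
cv2.imwrite("pics/k1.png",np.hstack([cv2.imread("pics/_a.png"),cv2.imread("pics/_b.png")]))
go((.3445,-.304,.17,84),(.3445,-.304,.098,84))
E
```

```text
t 21.9 tcp [ 0.3433 -0.3034  0.2476] jawyaw 84.16 tilt [-0.0052  0.0006 -1.    ] w 0.6028414742884717 q6 -2.243700241806593 F [ 0.4558  0.6282 -0.5239]
(0.3445, -0.304, 0.17, 84) -> [ 0.0776 -0.0005  0.0017] [ 0.003 -0.005 -0.   ]
(0.3445, -0.304, 0.098, 84) -> [ 0.1496 -0.0005  0.0021] [ 0.003 -0.005 -0.   ]
```

View pics/k1.png

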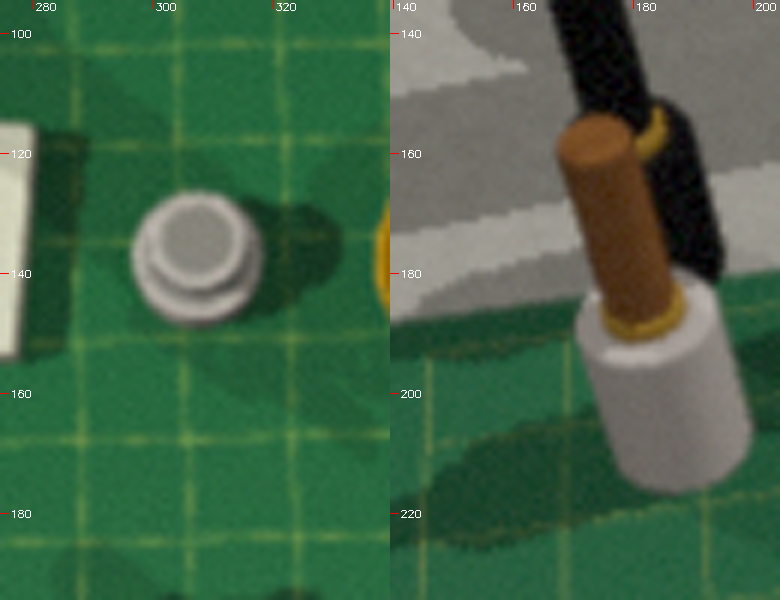

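The view shows the small tin on the large one (lid centres (307.2,134.8) and (307.4,137.2) in the top picture) and the maul's handle top at (174,158) in the scene picture.

```bash
python3 - <<'E'
from h import *
print("small",px("top",307.2,134.75,.046),"large",px("top",307.4,137.2,.026),"maul",px("scene",174,157.8,.155))
E
```

```text
small [ 0.6019 -0.0064  0.046 ] large [ 0.6007 -0.0068  0.026 ] maul [ 0.346  -0.3044  0.155 ]
```

jog_arm(
  rows=[
    [0.02, -0.0005, 0.001, 0, -0.005, 0, 60],
    [0.045, -0.0005, 0.0015, 0, -0.005, 0, 60],
    [0.07, -0.0005, 0.0017, 0, -0.005, 0, 60],
    [0.095, -0.0005, 0.002, 0, -0.005, 0, 60],
    [0.12, -0.0005, 0.002, 0, -0.005, 0, 60],
    [0.14, -0.0005, 0.002, 0, -0.005, 0, 60],
    [0.149, -0.0005, 0.002, 0, -0.005, 0, 60],
    [0.1496, -0.0005, 0.002, 0, -0.005, 0, 60],
    [0.1496, -0.0005, 0.002, 0, -0.005, 0, 60],
  ],
  force=60,
)

```text
time: 22.8
tool_pos: [0.345, -0.3042, 0.0986]
tcp_rot: [0.079, 1.569, -0.08]
wrist_force: [0.3, -0.9, -0.8]
width: 0.597
```

jog_arm(
  rows=[
    [0, 0, 0, 0, 0, 0, 45],
    [0, 0, 0, 0, 0, 0, 15],
    [0, 0, 0, 0, 0, 0, 15],
    [0, 0, 0, 0, 0, 0, 15],
    [0, 0, 0, 0, 0, 0, 15],
    [0, 0, 0, 0, 0, 0, 15],
    [0, 0, 0, 0, 0, 0, 15],
    [-0.01, 0, 0, 0, 0, 0, 15],
    [-0.025, 0, 0, 0, 0, 0, 15],
    [-0.045, 0, 0, 0, 0, 0, 15],
    [-0.07, 0, 0, 0, 0, 0, 15],
    [-0.095, 0, 0, 0, 0, 0, 15],
    [-0.115, 0, 0, 0, 0, 0, 15],
    [-0.12, 0, 0, 0, 0, 0, 15],
    [-0.12, 0, 0, 0, 0, 0, 15],
  ],
)

```text
time: 24.3
tool_pos: [0.3449, -0.304, 0.2188]
tcp_rot: [0.079, 1.569, -0.08]
wrist_force: [-0.9, -0.3, -3.9]
width: 0.289
```

```bash
python3 - <<'E'
from h import *
go((.47,-.25,.218,84.05),(.6283,.2316,.218,84.05),(.6283,.2316,.11,84.05),(.6283,.2316,.0985,84.05))
E
```

```text
t 24.3 tcp [ 0.3449 -0.304   0.2188] jawyaw 84.18 tilt [ 0.0007 -0.0006 -1.    ] w 0.2885910605919551 q6 -2.2460694037790554 F [-0.9162 -0.3337 -3.9453]
(0.47, -0.25, 0.218, 84.05) -> [0.0008 0.0664 0.119 ] [0.002 0.001 0.   ]
(0.6283, 0.2316, 0.218, 84.05) -> [0.0007 0.5616 0.2277] [0.002 0.001 0.   ]
(0.6283, 0.2316, 0.11, 84.05) -> [0.1087 0.5616 0.2276] [0.002 0.001 0.   ]
(0.6283, 0.2316, 0.0985, 84.05) -> [0.1202 0.5616 0.2276] [0.002 0.001 0.   ]
```

jog_arm(
  rows=[
    [0, 0.005, 0.009, 0, 0, 0, 15],
    [0, 0.014, 0.024, 0, 0, 0, 15],
    [0, 0.026, 0.046, 0, 0, 0, 15],
    [0, 0.04, 0.07, 0, 0, 0, 15],
    [0, 0.055, 0.093, 0, 0, 0, 15],
    [0, 0.075, 0.112, 0, 0, 0, 15],
    [0, 0.1, 0.127, 0, 0, 0, 15],
    [0, 0.13, 0.138, 0, 0, 0, 15],
    [0, 0.16, 0.147, 0, 0, 0, 15],
    [0, 0.195, 0.155, 0, 0, 0, 15],
    [0, 0.23, 0.163, 0, 0, 0, 15],
    [0, 0.265, 0.171, 0, 0, 0, 15],
    [0, 0.3, 0.179, 0, 0, 0, 15],
    [0, 0.335, 0.187, 0, 0, 0, 15],
    [0, 0.37, 0.195, 0, 0, 0, 15],
    [0, 0.4, 0.2, 0, 0, 0, 15],
    [0, 0.425, 0.205, 0, 0, 0, 15],
    [0, 0.44, 0.21, 0, 0, 0, 15],
    [0, 0.45, 0.212, 0, 0, 0, 15],
    [0, 0.45, 0.212, 0, 0, 0, 15],
  ],
)

```text
time: 26.3
tool_pos: [0.6012, 0.1231, 0.2176]
tcp_rot: [0.078, 1.57, -0.079]
wrist_force: [0.0, -0.2, -2.4]
width: 0.289
```

```bash
python3 - <<'E'
from h import *
go((.6283,.2316,.218,84.05),(.6283,.2316,.11,84.05))
E
```

```text
t 26.3 tcp [0.6012 0.1231 0.2176] jawyaw 84.25 tilt [-0.0009 -0.0008 -1.    ] w 0.2888552665736449 q6 -1.308549076266614 F [ 0.0256 -0.237  -2.3845]
(0.6283, 0.2316, 0.218, 84.05) -> [-0.0005  0.1107  0.0161] [ 0.004 -0.001  0.001]
(0.6283, 0.2316, 0.11, 84.05) -> [0.1075 0.1108 0.0162] [ 0.004 -0.001  0.001]
```

jog_arm(
  rows=[
    [0, 0.008, 0.001, 0.004, 0, 0, 15],
    [0, 0.025, 0.004, 0.004, 0, 0, 15],
    [0, 0.05, 0.007, 0.004, 0, 0, 15],
    [0, 0.075, 0.011, 0.004, 0, 0, 15],
    [0, 0.096, 0.014, 0.004, 0, 0, 15],
    [0, 0.107, 0.0155, 0.004, 0, 0, 15],
    [0, 0.1107, 0.0161, 0.004, 0, 0, 15],
    [0, 0.1107, 0.0161, 0.004, 0, 0, 15],
    [0.015, 0.1107, 0.0161, 0.004, 0, 0, 15],
    [0.04, 0.1107, 0.0161, 0.004, 0, 0, 15],
    [0.07, 0.1107, 0.0161, 0.004, 0, 0, 15],
    [0.095, 0.1107, 0.0161, 0.004, 0, 0, 15],
    [0.105, 0.1107, 0.0161, 0.004, 0, 0, 15],
    [0.1075, 0.1107, 0.0161, 0.004, 0, 0, 15],
    [0.1075, 0.1107, 0.0161, 0.004, 0, 0, 15],
    [0.1075, 0.1107, 0.0161, 0.004, 0, 0, 15],
  ],
)

```text
time: 27.9
tool_pos: [0.6296, 0.2318, 0.1119]
tcp_rot: [0.082, 1.567, -0.082]
wrist_force: [0.5, 0.3, -3.6]
width: 0.287
```

```bash
python3 - <<'E'
from h import *
im=imaging.read_camera("scene");cv2.imwrite("pics/m0.png",im)
crop(im,"pics/m1.png",380,190,110,125,4.8)
go((.6283,.2316,.0985,84.05))
for h in (.012,.082):
  for k in (0,90,270):print(h,k,proj("scene",(.6283+.025*np.cos(np.radians(k)),.2316+.025*np.sin(np.radians(k)),h)))
E
```

```text
t 27.95 tcp [0.6296 0.2319 0.1121] jawyaw 84.01 tilt [ 0.0024  0.0003 -1.    ] w 0.28823167719829135 q6 -1.1500943232986098 F [ 0.0927  1.0703 -3.3845]
(0.6283, 0.2316, 0.0985, 84.05) -> [ 0.0136 -0.0004 -0.0013] [-0.001  0.002 -0.001]
0.012 0 [471.1496 280.342 ]
0.012 90 [478.2247 267.8182]
0.012 270 [454.269  271.9279]
0.082 0 [478.9807 259.1575]
0.082 90 [486.2802 246.4021]
0.082 270 [461.0919 250.5953]
```

View pics/m1.png

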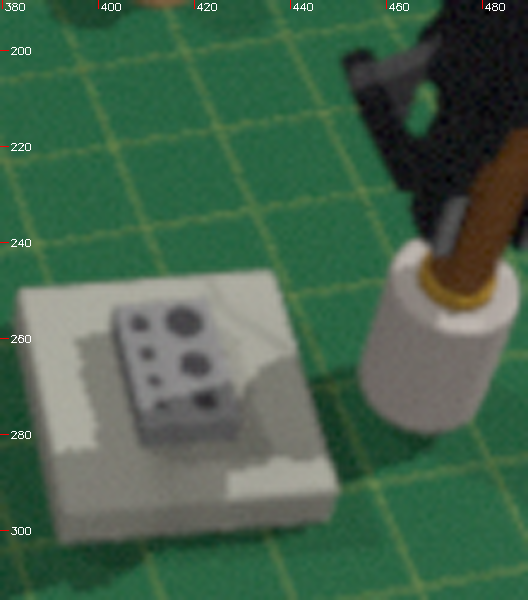

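The view shows the maul hanging upright beside the slab; head edges (454, 461-488; bottom row 280) agree with the projected target to about 1 px. Lowering and releasing.

jog_arm(
  rows=[
    [0.006, -0.0003, -0.001, 0, 0.002, 0, 15],
    [0.01, -0.0003, -0.001, 0, 0.002, 0, 15],
    [0.0125, -0.0003, -0.001, 0, 0.002, 0, 15],
    [0.0136, -0.0003, -0.001, 0, 0.002, 0, 15],
    [0.0136, -0.0003, -0.001, 0, 0.002, 0, 15],
    [0.0136, -0.0003, -0.001, 0, 0.002, 0, 15],
    [0.0136, -0.0003, -0.001, 0, 0.002, 0, 35],
    [0.0136, -0.0003, -0.001, 0, 0.002, 0, 50],
    [0.0136, -0.0003, -0.001, 0, 0.002, 0, 60],
    [0.0136, -0.0003, -0.001, 0, 0.002, 0, 60],
    [0, -0.0003, -0.001, 0, 0.002, 0, 60],
    [-0.025, -0.0003, -0.001, 0, 0.002, 0, 60],
    [-0.06, -0.0003, -0.001, 0, 0.002, 0, 60],
    [-0.1, -0.0003, -0.001, 0, 0.002, 0, 60],
    [-0.14, -0.0003, -0.001, 0, 0.002, 0, 60],
    [-0.16, -0.0003, -0.001, 0, 0.002, 0, 60],
    [-0.16, -0.0003, -0.001, 0, 0.002, 0, 60],
  ],
)

```text
time: 29.65
tool_pos: [0.6308, 0.2325, 0.2789]
tcp_rot: [0.085, 1.559, -0.079]
wrist_force: [0.2, -0.8, 0.9]
width: 0.602
```

```bash
python3 - <<'E'
from h import *
go((.40,.30,.27,84.05))
E
```

```text
t 29.65 tcp [0.6308 0.2325 0.2789] jawyaw 84.02 tilt [ 0.0102  0.0037 -0.9999] w 0.6017993643553368 q6 -1.1505046614296845 F [ 0.2017 -0.8267  0.8883]
(0.4, 0.3, 0.27, 84.05) -> [ 0.0068  0.043  -0.2366] [-0.001  0.01  -0.005]
```

jog_arm(
  rows=[
    [0, 0.005, -0.03, 0, 0, 0, 60],
    [0, 0.012, -0.07, 0, 0, 0, 60],
    [0, 0.02, -0.11, 0, 0, 0, 60],
    [0, 0.028, -0.15, 0, 0, 0, 60],
    [0, 0.036, -0.19, 0, 0, 0, 60],
    [0, 0.043, -0.225, 0, 0, 0, 60],
    [0, 0.043, -0.235, 0, 0, 0, 60],
    [0, 0.043, -0.235, 0, 0, 0, 60],
  ],
)

```text
time: 30.45
tool_pos: [0.4002, 0.2997, 0.2762]
tcp_rot: [0.083, 1.56, -0.077]
wrist_force: [-0.0, -0.0, -0.2]
width: 0.599
```

```bash
python3 - <<'E'
from h import *
im=imaging.read_camera("top");crop(im,"pics/n1.png",195,95,190,140,4.2)
E
```

```text
(no output)
```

View pics/n1.png

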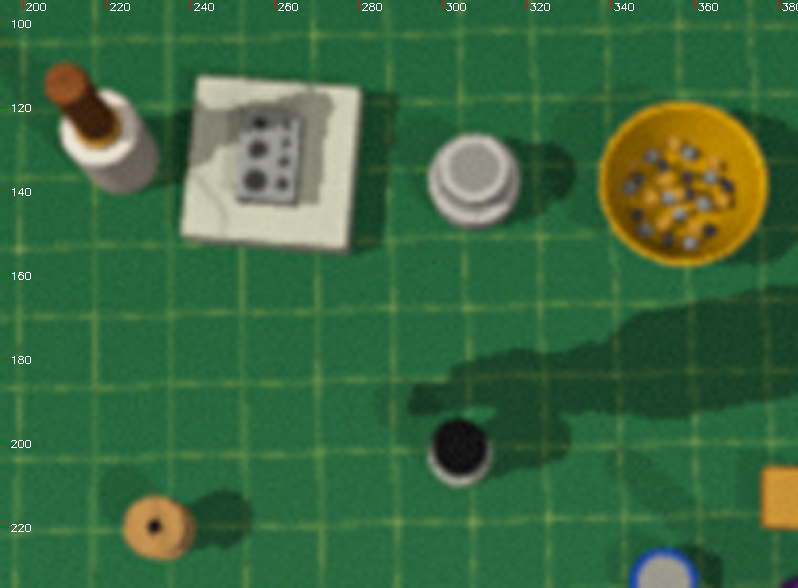

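```bash
python3 - <<'E'
from h import *
A=lambda x,y:("top",195+x/4.2-.5,95+y/4.2-.5)
for n,p,z in(("handle",(66,83),.155),("head",(97,128),.07),("slab",(271,163.5),.025),("anvil",(269.5,157.5),.041),("large",(474,179),.026),("small",(473,168),.046),("bowl",(684,184),.045),("spool",(154,526),.038),("glue",(460,447),.055)): print(n,px(*A(*p),z))
s=monitor.read_state();print(s['time'])
from workcell import finish_job
print(finish_job())
E
```

```text
handle [0.6272 0.2305 0.155 ]
head [0.6274 0.2324 0.07  ]
slab [0.6151 0.1277 0.025 ]
anvil [0.6143 0.1266 0.041 ]
large [ 0.601  -0.0067  0.026 ]
small [ 0.6026 -0.0062  0.046 ]
bowl [ 0.5889 -0.1431  0.045 ]
spool [0.3754 0.2023 0.038 ]
glue [0.4192 0.0064 0.055 ]
30.5
the job is handed in; nothing more can be done
None
```

I set out the riveting place in the order asked, released everything, moved the gripper clear, and handed the job in at 30.5 s of the 122 s allowed. The hand-in call gives no verdict.

These are the last camera measurements, where the calibration is good to about 2 mm:

- **Anvil:** it lies flat and square on the slab. Its centre is within about 1–2 mm of the slab's middle, and its yaw within about 1°.
- **Large tin:** it stands midway between slab and bowl, within about 2 mm. Most of that is in x: I measured 0.601 against an aim of 0.6035.
- **Small tin:** it sits on the large tin, centred to within about 1–2 mm.
- **Maul:** it stands upright at about (0.627, 0.231–0.232), against an aim of (0.628, 0.232). The gap to the slab edge is therefore about 25 mm.
- **Bystanders:** the spool and glue jar measured as before, to about 1 mm. The wax block was only partly in the last crop, and I took no measurement of it, but its visible edge was where it had been. I never moved close to the look-alike mauls or the blue tin.

No check failed. The two cameras disagreed with each other by 1–4 mm, so these figures are no finer than that.

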